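Point out the missing boss for the condition photograph

ROBOT

A 6-joint arm with a two-finger parallel gripper is mounted at the origin on the work surface. World frame = base frame: x ahead of the robot, y to its left, z up, the work surface at z = 0. Lengths are in m, angles in degrees, forces in N, time in s.
With the tool pointing down it reaches from about 0.35 to 0.95 m from the base axis. Payload 17.4 kg.
Tool frame: the origin (TCP) lies between the finger pads, 19 mm behind the fingertips; this is the grasp point; z points along the fingers, y is the line along which they close (so a half turn about z gives the same grasp; the last joint's range is limited). The gripper opens to 93 mm and grips with 3 to 60 N. Pads are 15 mm wide; open, the fingers measure 128 mm over their backs; the gripper's body (75 mm by 188 mm) begins 65 mm behind the grasp point.
Start: joints at [-65.936, 6.646, 82.598, -0, 90.757, -2.166], TCP at [0.298, -0.606, 0.237] pointing down, gripper open.
Joint ranges: [-162.19, 162.19], [-47.58, 125.68], [4.15, 143.07], [-65.23, 245.23], [0.69, 171.88], [-170.13, 170.13]. Speed limits (degrees/s): [108.29, 108.29, 127.2, 180, 180, 180].

INTERFACE

Orientations are given as a 3x3 rotation matrix whose columns are the frame's x, y, z axes.
In Python, from workcell import * gives the robot as it stands. The module is installed in compiled form; this text tells all that it offers.
- The arm moves only by the shell command python3 -m handwheel 'ROWS' [OPENING] [FORCE]. ROWS is JSON, a list of rows, each an object with "delta_pos": the shift along the tool's x, y, z in mm, a list of three; "turn": the turn about the tool's z in rad. A call has 1 to 20 rows; each row shifts and turns the commanded pose from where the row before left it, along the tool's axes as they then stand; what a row does not reach is not made up. A row lasts 1/10 s, in which the tool goes at most 50 mm and 8.59 degrees, less where a joint would pass 70% of its speed; a pose out of reach is approached as far as the arm can. A call with a gripper value outside its range is refused whole. OPENING is the finger opening in mm, from 0 to 93, set as the call begins (- or left out, the last holds). The fingers move at their own pace and stop on an object; FORCE is the grip in N (left out, the last holds). Time passes only in rows, so rows that do not move let the fingers close. It gives the time, the measured TCP pose, the force, the opening and the grip force at its end, in the units of the state.
- sense(): the state, without advancing time (a new reading comes with each control period).
- get_image(name): name is "scene" or "top"; returns (picture, depth): 420x560x3 uint8, red, green, blue; 420x560 float32, m along the optical axis (not along the pixel's ray), 0 where there is no reading.
- get_calibration(name): a dict with "fovy" (degrees; the focal length in pixels is half the picture's height over the tangent of half this angle, whatever the lens; pixels are square), "cx", "cy" (the principal point, pixels), "world_to_cam" (4x4, takes a point from world to camera coordinates). Camera axes: x right, y down, z forward; pixel columns grow to the right and rows downward; lengths in m; the calibration is good to about 2 mm. A picture is of the moment at which its call begins. get_calibration takes no time and is no camera call.
- finish_job(): hands the job in; it is judged then, once.
The state is a dict: "t": time; "q": joint angles; "joint_vel": joint speeds; "joint_efforts": joint torques, N m; "ee_pos": TCP position; "tool_rot": TCP orientation; "wrist_force": force on the tool from outside, world axes, zero at the start; "wrist_torque": the same for the moment, N m; "opening": finger opening in m; "grasp_force": force on a finger pad.
Only numpy, scipy, OpenCV 4.12 (cv2) and the standard library are available. Lean on these libraries where they do the work, as an engineer would, in place of code of your own. Each camera call takes 0.05 s, during which the arm holds its last target. There are 200 camera calls.

TASK

The old brown book on the grey card is to be photographed for its condition report: press the red button on the black release box to start the camera's self-timer, then point with the fingertips, from above, at the corner of the cover that has lost its brass boss, two or three centimetres above the bare corner and without touching the book, and keep them there for at least three seconds for the exposure; the program finishes while still pointing. Nothing is picked up or pushed about: leave the white lamp-switch box, its green button and everything else on the table alone.

Things in the scene. Friction and masses are not known exactly. Their poses are not given: they have to be found in the camera images.
- release (a joint): Red push button, 32 mm across, on the black release box. 0 = out, 0.006 m = fully pressed (straight down); springs back by itself; fully down takes 4 N; the camera has taken the press beyond 0.004 m
- release_top (a point): Centre of the top face of the red button, where it is pressed from above; moves down with the button. About 51 mm above the table when out
- release_box: Loose black box, 70 x 70 mm and 29 mm high, on rubber feet, 0.45 kg, with the red button and its round housing in the middle of its top. Origin: centre of its underside, on the table; z up. It stands to the left or to the right of the book. It is only to be pressed, not moved or lifted
- lamps_box: Loose white box of the same size with a green button, the switch of the photo lamps, on the other side of the book from the release box. Origin: centre of its underside. Leave it alone
- lamps (a joint): Green button on the white box: 0 = out, 0.006 m = pressed. Must stay out
- book: Closed brown leather book, 220 mm (its x, along the spine) x 170 mm (y) x 46 mm thick, lying flat, spine on its +y side, with a brass centre boss 8 mm proud of the cover. Along its -y side, 112 mm from its centre, a flat white colour strip 150 x 26 x 2 mm belongs to it. Does not shift; not to be touched. Origin: centre of its underside, on the table; z up
- bare_corner: The corner of the cover that has lost its boss: a flat, nearly black 38 mm square of unfaded leather with four pale nail holes. Any one of the four corners, centred 85 mm (book x) and 60 mm (book y) from the middle of the cover. Origin: its centre, on the cover's upper surface, 46 mm above the table; axes as the book's. This is what is to be pointed at
- boss_a: One of the three brass corner bosses still in place: a 38 mm square plate with a dome, 10 mm high above the cover. Origin: centre of its underside, on the cover
- boss_b: One of the three brass corner bosses still in place: a 38 mm square plate with a dome, 10 mm high above the cover. Origin: centre of its underside, on the cover
- boss_c: One of the three brass corner bosses still in place: a 38 mm square plate with a dome, 10 mm high above the cover. Origin: centre of its underside, on the cover
- weight: Loose brass weight, a cylinder 56 mm across and 50 mm high. Origin: centre of its underside. Bystander
- paste_jar: Loose closed jar, 70 mm across and 80 mm high. Origin: centre of its underside. Bystander
- brush: Loose brush lying flat, some 200 mm long along its x. Bystander
- bone_folder: Loose ivory-coloured bone folder, a flat strip 142 x 22 x 5 mm along its x, lying beyond the book. Bystander
- awl: Loose awl with a wooden handle, lying flat along its x. Bystander
- hammer: Loose hammer with a wooden handle, lying flat along its x. Bystander
Mind the look-alikes: they are no part of the job. Leave any blue or purple look-alike of the release_box alone.

How it is judged:
By the outcome, as a careful person would: the job done as asked, in the order asked, and still so for the second after the job is handed in, with the robot touching nothing.
It also fails if it takes over 43 s, if anything falls off the work surface, if the arm or the gripper's body presses on something with over 40 N, if the wrist force passes 120 N, or if a joint passes its speed limit or range.

## Working session

There is one attempt and no reset: what is moved stays moved. The work goes in short steps, Python scripts to look and compute and a shell command to move; the robot and the scene stay as the last step left them, time stands still between calls to the robot, and variables do not carry over. Pictures are saved under pics/ and viewed, at most 10 in all, crops included, and the job is handed in when it is done.

```bash
mkdir -p pics; cat > h.py <<'E'
from workcell import *
import numpy as np, cv2
def cal(n,shape=(420,560)):
    c=get_calibration(n); f=shape[0]/2/np.tan(np.radians(c["fovy"]/2)); return f,c["cx"],c["cy"],np.array(c["world_to_cam"])
def ray(n,u,v):
    f,cx,cy,T=cal(n); R=T[:3,:3]; o=-R.T@T[:3,3]; return o,R.T@np.array([(u-cx)/f,(v-cy)/f,1])
def onplane(n,u,v,z):
    o,d=ray(n,u,v); return o+d*(z-o[2])/d[2]
def bydepth(n,u,v,D):
    o,d=ray(n,u,v); return o+d*D[int(round(v)),int(round(u))]
def tri(a,b):
    (o1,d1),(o2,d2)=ray(*a),ray(*b); A=np.c_[d1,-d2]; s=np.linalg.lstsq(A,o2-o1,rcond=None)[0]
    p,q=o1+s[0]*d1,o2+s[1]*d2; return (p+q)/2,np.linalg.norm(p-q)
E
python3 - <<'E'
from h import *
for n in("top","scene"):
    p,d=get_image(n); np.savez(n+".npz",p=p,d=d); cv2.imwrite(f"pics/{n}1.png",cv2.resize(p[...,::-1],(784,588),interpolation=cv2.INTER_CUBIC)); print(n,get_calibration(n))
s=sense();print(s["t"],s["ee_pos"],s["tool_rot"])
E
```

```text
top {'fovy': 48.40284674241525, 'cx': 275.6774762861541, 'cy': 207.8784171902604, 'world_to_cam': array([[ 4.53771507e-04, -9.99969963e-01, -7.73740862e-03,
         3.42208988e-03],
       [-9.85341253e-01,  8.72851489e-04, -1.70592652e-01,
         5.18076694e-01],
       [ 1.70594282e-01,  7.70139799e-03, -9.85311260e-01,
         1.22861087e+00],
       [ 0.00000000e+00,  0.00000000e+00,  0.00000000e+00,
         1.00000000e+00]])}
scene {'fovy': 47.9859579690559, 'cx': 278.4316143847855, 'cy': 204.75838259122588, 'world_to_cam': array([[-0.53979782,  0.84178337, -0.00436704,  0.31769875],
       [ 0.49409858,  0.31263455, -0.8112498 , -0.19002276],
       [-0.6815313 , -0.44006862, -0.58468342,  1.72380105],
       [ 0.        ,  0.        ,  0.        ,  1.        ]])}
0.1 [ 0.29826201 -0.60534016  0.23675867] [[ 8.97022120e-01  4.41985434e-01 -4.38921305e-04]
 [ 4.41985651e-01 -8.97021609e-01  9.57970730e-04]
 [ 2.96872142e-05 -1.05331785e-03 -9.99999445e-01]]
```

View pics/top1.png

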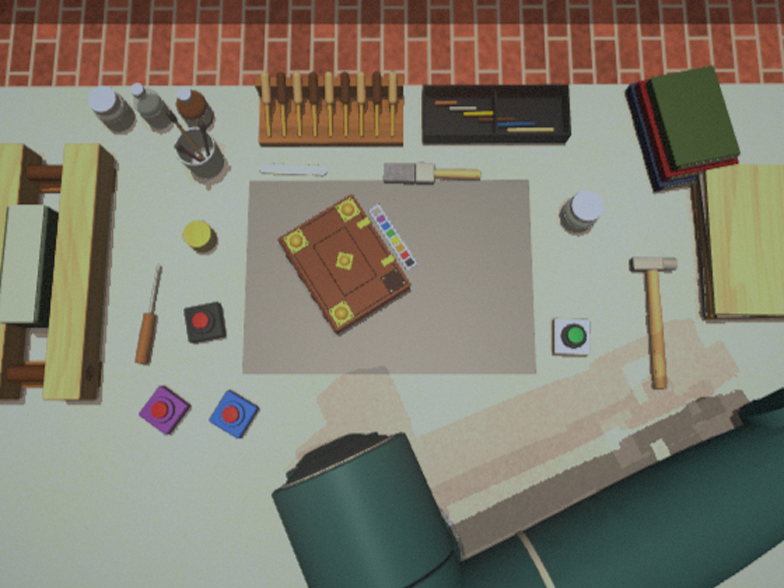

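View pics/scene1.png

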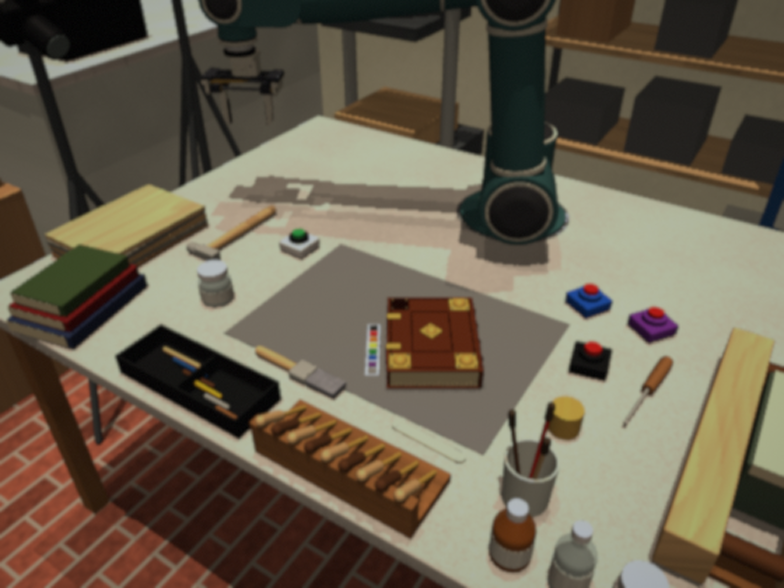

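The top view shows the black box's red button at about (200,321), the bare dark corner at (395,280), and the white box with the green button at (573,336). In the scene view the red button is at (592,350) and the bare corner at (400,304). Pixels are in the 1.4x pictures. The blue and purple look-alikes are nearer the robot.

```bash
python3 - <<'E'
from h import *
P={n:np.load(n+".npz") for n in("top","scene")}
def blob(n,u,v,r,f):
    p=P[n]["p"]; m=np.zeros(p.shape[:2],np.uint8); u,v=int(u/1.4),int(v/1.4)
    m[v-r:v+r,u-r:u+r]=f(p.astype(int))[v-r:v+r,u-r:u+r]
    k,l,s,c=cv2.connectedComponentsWithStats(m); i=1+np.argmax(s[1:,4]); print(n,s[i],c[i]); return c[i]
red=lambda p:(p[...,0]>120)&(p[...,1]<70)&(p[...,2]<80)
dark=lambda p:(p.max(2)<62)
for nm,a,b,f,r in(("red",(200,321),(592,350),red,14),("bare",(395,280),(400,304),dark,13)):
    ca=blob("top",*a,r,f); cb=blob("scene",*b,r,f)
    print(nm,tri(("top",*ca),("scene",*cb)),bydepth("top",*ca,P["top"]["d"]),bydepth("scene",*cb,P["scene"]["d"]),onplane("top",*ca,.051 if nm=="red" else .046),onplane("scene",*cb,.051 if nm=="red" else .046))
# book corner check: bosses & centre on cover plane, brass
p=P["top"]["p"]
for u,v in((347,209),(296,241),(341,314),(344,261)): print(onplane("top",u/1.4,v/1.4,.052))
cv2.imwrite("pics/crop.png",np.hstack([cv2.resize(P[n]["p"][v-30:v+30,u-30:u+30,::-1],(390,390),interpolation=0) for n,u,v in(("top",282,200),("scene",286,217))]))
E
```

```text
top [137 223  11  11  96] [142.375      228.30208333]
scene [418 245  12   7  63] [423.44444444 248.        ]
red (array([0.46146341, 0.36374939, 0.04908968]), np.float64(0.001028738559210511)) [0.46177504 0.36357809 0.0479762 ] [0.46666919 0.36524204 0.05364067] [0.46138615 0.36268359 0.051     ] [0.46346159 0.36463144 0.051     ]Traceback (most recent call last):
  File "<stdin>", line 10, in <module>
  File "<stdin>", line 6, in blob
    return _wrapfunc(a, 'argmax', axis=axis, out=out, **kwds)
    return bound(*args, **kwds)
ValueError: attempt to get argmax of an empty sequence
```

```bash
python3 - <<'E'
from h import *
P={n:np.load(n+".npz") for n in("top","scene")}
c={}
for n,u,v in(("top",282,200),("scene",286,217)):
    p=P[n]["p"].astype(int); w=p[v-11:v+12,u-11:u+12]; g=w[...,0]  # red channel separates dark from brown
    t,m=cv2.threshold(g.astype(np.uint8),0,255,cv2.THRESH_OTSU+cv2.THRESH_BINARY_INV)
    k,l,s,cc=cv2.connectedComponentsWithStats(m); i=l[11,11] or 1+np.argmax(s[1:,4]); c[n]=cc[i]+[u-11,v-11]; print(n,t,s[i],c[n]); print(g[::2,::2])
    print(bydepth(n,*c[n],P[n]["d"]),onplane(n,*c[n],.046))
print(tri(("top",*c["top"]),("scene",*c["scene"])))
for u,v in((347,209),(296,241),(341,314),(344,261)): print(onplane("top",u/1.4,v/1.4,.054))
cv2.imwrite("pics/crop.png",np.hstack([cv2.resize(P[n]["p"][v-30:v+30,u-30:u+30,::-1],(390,390),interpolation=0) for n,u,v in(("top",282,200),("scene",286,217))]))
E
```

```text
top 105.0 [  1   0  19  21 194] [280.68041237 199.87628866]
[[127 129 144 126 124  84 126 143 142 166  78  97]
 [127 126 128 127 128 126  92 129 144 112 161 147]
 [127 129 127 125 103  78 100 118 126 152 148 150]
 [129 127 106  86  77  73  75  86 125 145 149 146]
 [125  93  76  77  72  78  77  72 102 124 152 151]
 [117 104  82  76  77  76  74  76  75 118 127 150]
 [125  97  76  73  71  75  77  75  87  93 124 150]
 [130 128  84  78  76  77  75  76  78 109 131 117]
 [129 128 113  76  76  72  77  90 111 113  79 143]
 [131 127 129  88 140  81 106 127  99  69  85 114]
 [129 129 131 116  72 127 102  72  74  85 128 147]
 [129 130  96 121 124  84  76  83  92 134 153 154]]
[ 0.53977526 -0.01034129  0.04705966] [ 0.53997747 -0.01034454  0.046     ]
scene 78.0 [  3   7  16  10 133] [285.12030075 217.07518797]
[[117 116 116 116 116 116 116 116 116 117 116 116]
 [117 117 117 116 117 117 116 116 116 117 117 116]
 [117 116 115 116 115 116 115 116 116 116 116 116]
 [113 103  97  92  87  88  89  94  95  95  95  96]
 [111  90  67  52  35  34  35  57  63  78  80  81]
 [111  90  47  26  25  26  24  27  48  85  89  89]
 [108  85  49  28  24  24  24  34  52  84  89  90]
 [107  83  61  49  41  41  41  52  64  85  89  89]
 [107  88  75  85  85  83  80  80  83  79  74  76]
 [116 143 150 153 153 138  93  90  88  74  83  86]
 [117 153 165 166 165 148  94  90  88  73  85  90]
 [105  93  91 103 102  99  90  90  88  73  84  90]]
[ 0.53986903 -0.00854642  0.0484446 ] [ 0.53714055 -0.01024081  0.046     ]
(array([ 0.53931013, -0.00971809,  0.04771457]), np.float64(0.0014103568180631292))
[0.68095955 0.08025503 0.054     ]
[0.6160943  0.17955826 0.054     ]
[0.47173304 0.08956518 0.054     ]
[0.57588056 0.08498652 0.054     ]
```

View pics/crop.png

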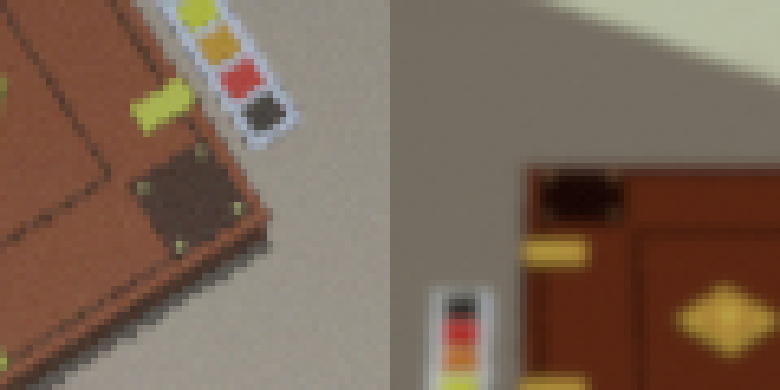

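The bare corner is at about (0.538, -0.010, 0.047). Both views agree with each other and with the boss rectangle. The red button's top is at (0.462, 0.363, 0.050). I'll close the fingers and move over.

```bash
python3 -m handwheel '[{"delta_pos":[12,-16,0],"turn":0},{"delta_pos":[23,-32,0],"turn":0},{"delta_pos":[23,-32,0],"turn":0},{"delta_pos":[23,-32,0],"turn":0},{"delta_pos":[23,-32,0],"turn":0},{"delta_pos":[23,-32,0],"turn":0},{"delta_pos":[23,-32,0],"turn":0},{"delta_pos":[23,-32,0],"turn":0},{"delta_pos":[23,-32,0],"turn":0},{"delta_pos":[23,-32,0],"turn":0},{"delta_pos":[23,-32,0],"turn":0},{"delta_pos":[23,-32,0],"turn":0},{"delta_pos":[23,-32,0],"turn":0},{"delta_pos":[23,-32,0],"turn":0},{"delta_pos":[23,-32,0],"turn":0},{"delta_pos":[23,-32,0],"turn":0},{"delta_pos":[23,-32,0],"turn":0},{"delta_pos":[23,-32,0],"turn":0},{"delta_pos":[23,-32,0],"turn":0},{"delta_pos":[12,-16,0],"turn":0}]' 0
cat > go.py <<'E'
import sys; from h import *
s=sense(); R=np.array(s["tool_rot"]); t=np.array(eval(sys.argv[1]))
print(s["t"],s["ee_pos"],s["wrist_force"],s["opening"],"tool mm:",np.round(1000*R.T@(t-s["ee_pos"]),1))
E
python3 go.py "[.462,.3635,.090]"
```

```text
t: 2.1
ee_pos: [0.4223, 0.136, 0.2371]
tool_rot: [[0.896, 0.444, -0.001], [0.444, -0.896, 0.0], [-0.0, -0.0, -1.0]]
wrist_force: [-0.2, -1.6, -0.1]
opening: -0.0
grasp_force: 0.0
2.1 [0.42231175 0.13600924 0.23710616] [-0.17316389 -1.56533164 -0.13799527] -1.899782131616545e-05 tool mm: [ 136.6 -186.2  147.1]
```

```bash
python3 -m handwheel '[{"delta_pos":[18,-25,0],"turn":0},{"delta_pos":[23,-31,0],"turn":0},{"delta_pos":[23,-31,0],"turn":0},{"delta_pos":[23,-31,0],"turn":0},{"delta_pos":[23,-31,0],"turn":0},{"delta_pos":[18,-25,0],"turn":0},{"delta_pos":[9,-12,10],"turn":0},{"delta_pos":[0,0,30],"turn":0},{"delta_pos":[0,0,35],"turn":0},{"delta_pos":[0,0,35],"turn":0},{"delta_pos":[0,0,25],"turn":0},{"delta_pos":[0,0,12],"turn":0},{"delta_pos":[0,0,0],"turn":0},{"delta_pos":[0,0,0],"turn":0},{"delta_pos":[0,0,0],"turn":0}]'
python3 go.py "[.462,.3635,.070]"
python3 - <<'E'
from h import *
p,d=get_image("scene"); cv2.imwrite("pics/s2.png",cv2.resize(p[190:310,340:500,::-1],(800,600),interpolation=cv2.INTER_CUBIC))
E
```

```text
t: 3.6
ee_pos: [0.4638, 0.3612, 0.0921]
tool_rot: [[0.897, 0.442, 0.002], [0.442, -0.897, 0.001], [0.002, -0.0, -1.0]]
wrist_force: [0.4, 1.0, -0.6]
opening: 0.0004
grasp_force: 0.0
3.6 [0.46379639 0.3611662  0.09207104] [ 0.41660932  1.00750337 -0.56070299] 0.0003710457548185721 tool mm: [-0.6 -2.9 22.1]
```

View pics/s2.png

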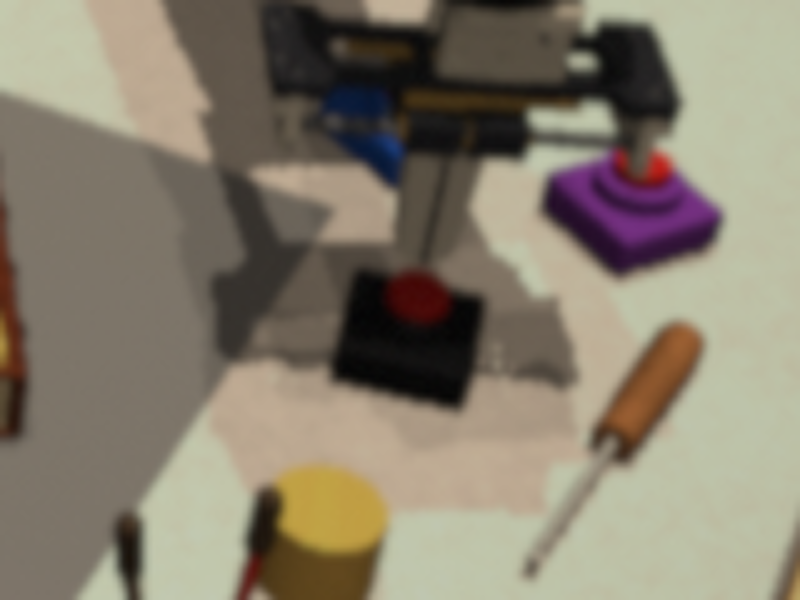

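The closed fingertips at (425,255) hang right over the red button at (418,298). Now I'll press it, gently at the end.

```bash
python3 -m handwheel '[{"delta_pos":[0,-3,4],"turn":0},{"delta_pos":[0,0,8],"turn":0},{"delta_pos":[0,0,5],"turn":0},{"delta_pos":[0,0,2],"turn":0},{"delta_pos":[0,0,1],"turn":0},{"delta_pos":[0,0,1],"turn":0},{"delta_pos":[0,0,1],"turn":0},{"delta_pos":[0,0,1],"turn":0},{"delta_pos":[0,0,1],"turn":0},{"delta_pos":[0,0,0],"turn":0}]'
```

```text
t: 4.65
ee_pos: [0.4619, 0.3636, 0.0665]
tool_rot: [[0.897, 0.442, 0.0], [0.442, -0.897, 0.0], [0.0, 0.0, -1.0]]
wrist_force: [-1.2, -1.8, 3.2]
opening: 0.0006
grasp_force: 1.3
```

```bash
python3 -m handwheel '[{"delta_pos":[0,0,1],"turn":0},{"delta_pos":[0,0,1],"turn":0},{"delta_pos":[0,0,0],"turn":0},{"delta_pos":[0,0,0],"turn":0}]';python3 -m handwheel '[{"delta_pos":[0,0,0.5],"turn":0},{"delta_pos":[0,0,0.5],"turn":0},{"delta_pos":[0,0,0],"turn":0},{"delta_pos":[0,0,0],"turn":0}]'
```

```text
t: 5.05
ee_pos: [0.4619, 0.3636, 0.0645]
tool_rot: [[0.897, 0.442, 0.0], [0.442, -0.897, 0.0], [0.0, -0.0, -1.0]]
wrist_force: [-1.9, -0.5, 3.4]
opening: 0.0003
grasp_force: 1.8
t: 5.45
ee_pos: [0.462, 0.3636, 0.064]
tool_rot: [[0.897, 0.442, 0.0], [0.442, -0.897, 0.0], [0.0, -0.0, -1.0]]
wrist_force: [-2.6, -2.9, 8.8]
opening: 0.0006
grasp_force: 4.4
```

The force jumped to 8.8 N, above the 4 N spring, so the button has bottomed out. Next I'll rise and cross to the corner.

```bash
python3 -m handwheel '[{"delta_pos":[0,0,-5],"turn":0},{"delta_pos":[0,0,-20],"turn":0},{"delta_pos":[0,0,-30],"turn":0},{"delta_pos":[0,0,-30],"turn":0},{"delta_pos":[-3,12,-15],"turn":0},{"delta_pos":[-8,30,0],"turn":0},{"delta_pos":[-10,38,0],"turn":0},{"delta_pos":[-10,38,0],"turn":0},{"delta_pos":[-10,38,0],"turn":0},{"delta_pos":[-10,38,0],"turn":0},{"delta_pos":[-10,38,0],"turn":0},{"delta_pos":[-10,38,0],"turn":0},{"delta_pos":[-10,38,0],"turn":0},{"delta_pos":[-10,38,0],"turn":0},{"delta_pos":[-4,15,0],"turn":0},{"delta_pos":[-2,8,0],"turn":0},{"delta_pos":[0,0,15],"turn":0},{"delta_pos":[0,0,20],"turn":0},{"delta_pos":[0,0,15],"turn":0},{"delta_pos":[0,0,0],"turn":0}]'
python3 go.py "[.538,-.010,.091]"
```

```text
t: 7.45
ee_pos: [0.5366, -0.0093, 0.1105]
tool_rot: [[0.896, 0.443, -0.004], [0.443, -0.896, 0.0], [-0.003, -0.002, -1.0]]
wrist_force: [0.2, -0.7, -0.2]
opening: 0.0008
grasp_force: 0.0
7.45 [ 0.53662436 -0.00925751  0.11046946] [ 0.19863114 -0.72953851 -0.24787901] 0.0007820616753219501 tool mm: [ 1.   1.3 19.5]
```

```bash
python3 -m handwheel '[{"delta_pos":[1,1,6],"turn":0},{"delta_pos":[0,0,7],"turn":0},{"delta_pos":[0,0,4],"turn":0},{"delta_pos":[0,0,0],"turn":0},{"delta_pos":[0,0,0],"turn":0}]'
python3 go.py "[.538,-.010,.091]"
python3 - <<'E'
from h import *
a,_=get_image("scene");b,_=get_image("top")
f=lambda p,v,u:cv2.resize(p[v-45:v+45,u-45:u+45,::-1],(400,400),interpolation=cv2.INTER_CUBIC)
cv2.imwrite("pics/s3.png",np.hstack([f(a,217,286),f(b,229,150)]))
E
```

```text
t: 7.95
ee_pos: [0.5394, -0.0108, 0.0967]
tool_rot: [[0.897, 0.442, 0.0], [0.442, -0.897, 0.0], [0.0, 0.0, -1.0]]
wrist_force: [-0.9, -0.5, 0.1]
opening: 0.0004
grasp_force: 0.0
7.95 [ 0.5393854  -0.01077644  0.09667465] [-0.94656606 -0.49747387  0.07778262] 0.00038806373117749227 tool mm: [-0.9 -1.3  5.7]
```

View pics/s3.png

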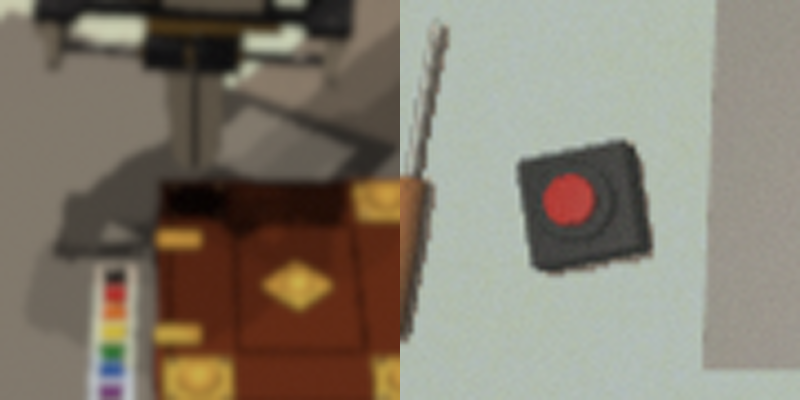

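The fingertips at (195,165) hang over the dark corner patch at (195,200). The release box stands where it was with its button out again. I'll drop 6 mm to a height of about 2.5 cm and hold for 4 s.

```bash
python3 -m handwheel '[{"delta_pos":[-1,-1,2],"turn":0},{"delta_pos":[0,0,3],"turn":0},{"delta_pos":[0,0,1],"turn":0},{"delta_pos":[0,0,0],"turn":0},{"delta_pos":[0,0,0],"turn":0},{"delta_pos":[0,0,0],"turn":0},{"delta_pos":[0,0,0],"turn":0},{"delta_pos":[0,0,0],"turn":0},{"delta_pos":[0,0,0],"turn":0},{"delta_pos":[0,0,0],"turn":0},{"delta_pos":[0,0,0],"turn":0},{"delta_pos":[0,0,0],"turn":0},{"delta_pos":[0,0,0],"turn":0},{"delta_pos":[0,0,0],"turn":0},{"delta_pos":[0,0,0],"turn":0},{"delta_pos":[0,0,0],"turn":0},{"delta_pos":[0,0,0],"turn":0},{"delta_pos":[0,0,0],"turn":0},{"delta_pos":[0,0,0],"turn":0},{"delta_pos":[0,0,0],"turn":0}]'
for i in 1; do :; done
python3 -m handwheel '[{"delta_pos":[0,0,0],"turn":0},{"delta_pos":[0,0,0],"turn":0},{"delta_pos":[0,0,0],"turn":0},{"delta_pos":[0,0,0],"turn":0},{"delta_pos":[0,0,0],"turn":0},{"delta_pos":[0,0,0],"turn":0},{"delta_pos":[0,0,0],"turn":0},{"delta_pos":[0,0,0],"turn":0},{"delta_pos":[0,0,0],"turn":0},{"delta_pos":[0,0,0],"turn":0},{"delta_pos":[0,0,0],"turn":0},{"delta_pos":[0,0,0],"turn":0},{"delta_pos":[0,0,0],"turn":0},{"delta_pos":[0,0,0],"turn":0},{"delta_pos":[0,0,0],"turn":0},{"delta_pos":[0,0,0],"turn":0},{"delta_pos":[0,0,0],"turn":0},{"delta_pos":[0,0,0],"turn":0},{"delta_pos":[0,0,0],"turn":0},{"delta_pos":[0,0,0],"turn":0}]'
python3 go.py "[.538,-.010,.091]"
```

```text
t: 10.05
ee_pos: [0.538, -0.0103, 0.0905]
tool_rot: [[0.897, 0.442, 0.0], [0.442, -0.897, -0.0], [0.0, 0.0, -1.0]]
wrist_force: [0.3, 1.5, -0.1]
opening: 0.0006
grasp_force: 0.0
t: 12.05
ee_pos: [0.5379, -0.0103, 0.0904]
tool_rot: [[0.897, 0.442, 0.0], [0.442, -0.897, 0.0], [0.0, -0.0, -1.0]]
wrist_force: [-0.3, 0.1, -0.6]
opening: 0.0009
grasp_force: 0.0
12.05 [ 0.53794117 -0.01030187  0.09044409] [-0.30651374  0.05109851 -0.565315  ] 0.0008765684879796035 tool mm: [ 0.2 -0.2 -0.6]
```

```bash
python3 -m handwheel '[{"delta_pos":[0,0,0],"turn":0},{"delta_pos":[0,0,0],"turn":0},{"delta_pos":[0,0,0],"turn":0},{"delta_pos":[0,0,0],"turn":0},{"delta_pos":[0,0,0],"turn":0},{"delta_pos":[0,0,0],"turn":0}]'; python3 -c "
from workcell import *
print(finish_job())"
```

```text
t: 12.65
ee_pos: [0.5379, -0.0103, 0.0904]
tool_rot: [[0.897, 0.442, -0.0], [0.442, -0.897, 0.0], [-0.0, -0.0, -1.0]]
wrist_force: [0.7, -0.1, 0.0]
opening: 0.0004
grasp_force: 0.0
the job is handed in; nothing more can be done
None
```

I pressed the red release button fully, then held the closed fingertips about 2.5 cm above the bare corner for just over 4 s without touching the book; I handed the job in at 12.65 s while still pointing, and no verdict came back.

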